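Roll a stoppered glass tube home against the sprung stop with a wooden paddle

TASK

Take the wooden paddle out of its stand and with it gently roll the glass tube along the rails, over the small lip of the carriage and into the dip behind it, pressing on until the sprung stop plate gives by a few millimetres; the glass bears no more than 12 N of push and must not be sent rolling fast or touched by the gripper. Then ease off so that the tube is left resting in the dip, stand the paddle back upright in its stand's slot, and leave the other things on the bench where they are.

Things in the scene. Friction and masses are not known exactly. Their poses are not given: they have to be found in the camera images.
- track: Fixed track, 400 x 110 mm, 46 mm high. Origin: centre of its underside; x runs along it the way the tube is to roll, z up. Two level steel rails, tops at z = 30 mm, 10 mm wide, centred at y = +-25 mm; side guards, inner faces at y = +-44 mm, tops at z = 46 mm; end bar at x = -197 mm, top at 40 mm. A dark carriage is clamped on the rails at its +x half.
- rails_middle (a point): Middle of the track, rail height. The carriage is clamped in another place each time, NOT measured: its ramp's foot lies 0 to 70 mm from this point towards +x: see or feel for it. From the foot: ramp 25 mm long rising 5 mm, flat lip 4 mm long, step down to a dip 2.5 mm above the rails; face of the sprung stop plate 66 mm from the foot; block and knob end at 106 mm.
- rails_end (a point): Far (+x) end of the rails, 200 mm from the middle, rail height. Near it on the carriage: stop plate, top 76 mm above the bench, and clamp knob, top 92 mm above the bench. A tube resting in the dip all but touches the plate: its centre is 40 to 41 mm from the ramp's foot.
- tube: Glass tube with cork-stoppered ends, 50 mm diameter, 80 mm long, about 0.22 kg, lying across the rails. Origin: its centre; y is its axis (x, z turn as it rolls). Its centre is 55 mm above the bench on the rails, 60 mm on the lip, 57.5 mm in the dip. It rolls back down the ramp if let go there. Climbing the ramp takes a push of a few N.
- stop_plate (a joint): Travel of the sprung stop plate along the track's +x, m: 0 at rest, grows as it is pressed, hard stop at 0.018. Preloaded with about 1.5 N, plus 0.4 N per mm; rubbing of the tube adds a few N to the push needed.
- paddle: Wooden paddle standing upright in the stand: flat blade 14 mm thick (along its x), 60 mm wide (y), 50 mm high, with an upright handle on top, 16 mm (x) by 24 mm (y), from 50 to 101 mm above the blade's lower edge. 0.15 kg. Origin: centre of the blade's lower edge; z up along the handle.
- stand: Fixed wooden stand 60 x 90 mm, 26 mm high. Origin: centre of its underside. On top an open slot, 20 mm (along its x) by 68 mm (y), 18 mm deep, its floor 8 mm above the bench; the paddle's blade stands in it with its x along the stand's x.
- jar: Bystander: white plastic jar with a red lid, 70 mm across, 100 mm high. Origin: middle of its underside.
- blank: Bystander: green glass cylinder standing on end, 56 mm across, 70 mm high. Origin: middle of its underside.
- brush: Bystander: wooden-handled brush, 200 mm long, lying. Origin: middle of its underside, lying.
- mould: Bystander: wooden block mould: square foot 90 mm, round open bowl on it, 47 mm high. Origin: middle of its underside.
- cup: Bystander: amber glass cup, 72 mm across, 80 mm high. Origin: middle of its underside.
- tweezers: Bystander: flat steel tweezers, 180 mm long, lying. Origin: middle of its underside.
- corkblock: Bystander: cork block 60 x 45 x 30 mm. Origin: middle of its underside.
Mind the look-alikes: they are no part of the job. Leave any red or yellow look-alike of the paddle alone.

How it is judged:
By the outcome, as a careful person would: the job done as asked, in the order asked, and still so for the second after the job is handed in, with the robot touching nothing.
It also fails if it takes over 67 s, if anything falls off the work surface, if the arm or the gripper's body presses on something with over 40 N, if the wrist force passes 120 N, or if a joint passes its speed limit or range.

ROBOT

A 7-joint arm with a two-finger parallel gripper is mounted at the origin on the work surface. World frame = base frame: x ahead of the robot, y to its left, z up, the work surface at z = 0. Lengths are in m, angles in rad, forces in N, time in s.
With the tool pointing down it reaches from about 0.425 to 0.95 m from the base axis. Payload 4.7 kg.
Tool frame: the origin (TCP) lies on the mounting face of the last link; the fingertips stand 182 mm ahead of it and the grasp point (between the pads) lies 164 mm ahead of it (ctrl.pinch_z is the distance from the TCP to the grasp point, in m); z points along the fingers, y is the line along which they close (so a half turn about z gives the same grasp; the last joint's range is limited). The gripper opens to 87 mm and grips with 3 to 60 N. Pads are 19 mm wide; open, the fingers measure 117 mm over their backs; the gripper's body (75 mm by 190 mm) begins 51 mm behind the grasp point.
Start: joints at [1.301, 0.469, -0.049, 1.532, 0.024, 1.141, -0.082], TCP at [0.161, -0.656, 0.405] pointing down, gripper open.
Joint ranges: [-2.59, 2.59], [-0.33, 1.99], [-1.39, 1.29], [0.1, 2.45], [-1.04, 4.18], [0.21, 1.99], [-2.66, 2.66]. Speed limits (rad/s): [2.57, 2.57, 3.14, 3.14, 3.14, 3.14, 3.14].

INTERFACE

Orientations are given as a 3x3 rotation matrix whose columns are the frame's x, y, z axes.
In Python, from station import ctrl gives the robot as it stands.
- The arm moves only by the tool move_arm, never from a script. Its argument "increments" is a list that holds one entry, the list of rows, each a list of 5 numbers: the closure, from -1 (fully open) to 1 (shut), then the shift along the tool's x, y, z in cm, then the turn about the tool's z in units of 5 degrees (1.0 is 5 degrees). A call has 1 to 10 rows; each row shifts and turns the commanded pose from where the row before left it, along the tool's axes as they then stand; what a row does not reach is not made up. A row lasts 1/8 s, in which the tool goes at most 62.5 mm and 10.7 degrees, less where a joint would pass 70% of its speed; a pose out of reach is approached as far as the arm can. A call with a gripper value outside its range is refused whole. The fingers move at their own pace and stop on an object; "newtons" is the grip in N (left out, the last holds). Time passes only in rows, so rows that do not move let the fingers close. It gives the time, the measured TCP pose, the force, the opening and the grip force at its end, in the units of the state.
- ctrl.state(): the state, without advancing time (a new reading comes with each control period).
- ctrl.get_image(name): name is "side" or "top" or "wrist"; returns (picture, depth): 420x560x3 uint8, red, green, blue; 420x560 float32, m along the optical axis (not along the pixel's ray), 0 where there is no reading.
- ctrl.calibration(name): a dict with "fx", "fy", "cx", "cy" (pixels), "eye" and "rotation" of the camera in the world. Camera axes: x right, y down, z forward; pixel columns grow to the right and rows downward; lengths in m; the calibration is good to about 2 mm. A picture is of the moment at which its call begins: read the wrist's pose just before it. calibration takes no time and is no camera call; for the wrist camera it gives the pose at the moment of the call.
- ctrl.finish_job(): hands the job in; it is judged then, once.
The state is a dict: "t": time; "joints": joint angles; "qvel": joint speeds; "joint_torque": joint torques, N m; "tool_pos": TCP position; "tool_rot": TCP orientation; "wrist_force": force on the tool from outside, world axes, zero at the start; "torque": the same for the moment, N m; "opening": finger opening in m; "finger_force": force on a finger pad.
Only numpy, scipy, OpenCV 4.12 (cv2) and the standard library are available. Lean on these libraries where they do the work, as an engineer would, in place of code of your own. Each camera call takes 0.05 s, during which the arm holds its last target. There are 200 camera calls.

## Working session

There is one attempt and no reset: what is moved stays moved. The work goes in short steps, Python scripts to look and compute and a tool call to move; the robot and the scene stay as the last step left them, time stands still between calls to the robot, and variables do not carry over. Pictures are saved under pics/ and viewed, at most 10 in all, crops included, and the job is handed in when it is done.

Besides the shell and the picture viewer there is one more tool, called after "Call:" in YAML: its name, and indented under it one key for each argument. move_arm: Moves the arm, as the interface text tells. Its arguments: {"type":"object","properties":{"increments":{"type":"array"},"newtons":{"type":"number"}},"required":["increments"]}

```bash
ls; mkdir -p pics; cat > h.py <<'E'
import numpy as np, cv2
from station import ctrl
def grab(n,f=None):
    c=ctrl.calibration(n); im,d=ctrl.get_image(n)
    if f: cv2.imwrite('pics/'+f,im[:,:,::-1]); np.savez('pics/'+f+'.npz',im=im,d=d,**{k:np.array(v) for k,v in c.items()})
    return im,d,c
def pts(d,c):
    v,u=np.mgrid[:d.shape[0],:d.shape[1]]
    p=np.stack([(u-c['cx'])/c['fx']*d,(v-c['cy'])/c['fy']*d,d],-1)
    return p@np.array(c['rotation']).T+np.array(c['eye'])
def ray(u,v,c,z):
    r=np.array(c['rotation'])@np.array([(u-c['cx'])/c['fx'],(v-c['cy'])/c['fy'],1]); e=np.array(c['eye'])
    return e+r*(z-e[2])/r[2]
E
python3 - <<'E'
from h import *
s=ctrl.state(); print(s)
for n in('top','side'):
    im,d,c=grab(n,n+'1.png'); print(n,c)
a=cv2.imread('pics/top1.png')
E
```

```text
pics
{'t': 0.0, 'joints': array([ 1.3011285 ,  0.46943122, -0.04859648,  1.53371303,  0.02410657,
        1.14096937, -0.08231199]), 'qvel': array([-5.09097954e-04,  6.33755384e-04, -7.33989410e-04,  6.22300883e-04,
        1.49279833e-03,  3.76092006e-05,  1.43906717e-03]), 'joint_torque': array([-6.54655723e-04, -5.07965255e+01, -8.12172750e-02, -2.36152625e+01,
       -6.12897961e-02,  3.79163143e-02,  1.76593412e-04]), 'tool_pos': array([ 0.16091543, -0.65528118,  0.40369789]), 'tool_rot': array([[ 9.71149391e-01,  2.38471327e-01, -5.34937477e-04],
       [ 2.38471915e-01, -9.71147614e-01,  1.85964190e-03],
       [-7.60319812e-05, -1.93355766e-03, -9.99998128e-01]]), 'wrist_force': array([-0.12581066,  0.48697245,  0.82080987]), 'torque': array([-0.01458571,  0.03894134,  0.05383815]), 'finger_force': 0.0, 'opening': 0.08759550074119629}
top {'fx': 393.4784852713583, 'fy': 393.4784852713583, 'cx': 272.9995884591073, 'cy': 206.09220760709377, 'eye': array([ 0.40362378, -0.05181202,  1.31249639]), 'rotation': array([[-0.00161509, -0.99471123,  0.10269836],
       [-0.99997968,  0.00223985,  0.00596844],
       [-0.0061669 , -0.10268663, -0.99469464]])}
side {'fx': 415.56790975832706, 'fy': 415.56790975832706, 'cx': 280.12120743508353, 'cy': 208.17272910868434, 'eye': array([ 0.36550545, -0.8301892 ,  1.0102833 ]), 'rotation': array([[ 0.98511406, -0.12347644,  0.11959876],
       [-0.17155783, -0.75018981,  0.63857902],
       [ 0.01087231, -0.64959127, -0.76020588]])}
```

View pics/top1.png

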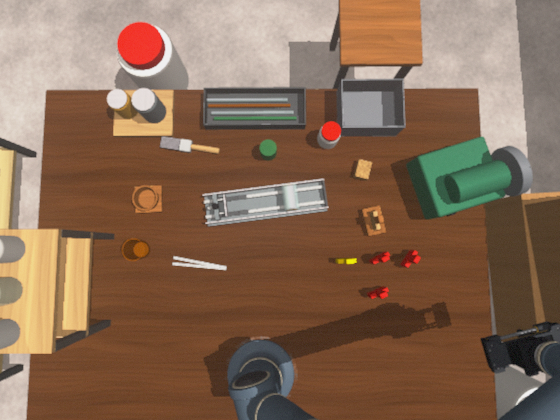

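View pics/side1.png

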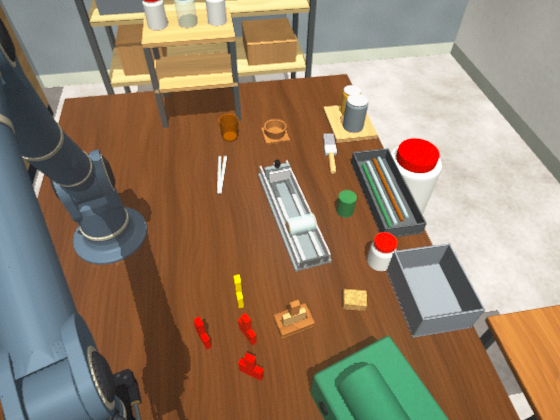

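The top view shows the track from (205,208) to (327,195) with the carriage at its left end (track +x ≈ world +y) and the tube at (290,196). 

Candidates for the paddle in the top view:
- wooden one in the stand at (374,220), side view (295,315): **chosen**, wooden and in the stand
- yellow look-alike at (346,261)
- red look-alikes at (380,258), (410,259) and (378,293)

Next is one close crop plus measurements.

```bash
python3 - <<'E'
from h import *
a=cv2.imread('pics/top1.png'); b=cv2.imread('pics/side1.png')
A=cv2.resize(a[180:260,330:430],None,fx=4,fy=4,interpolation=3)
B=cv2.resize(b[280:350,255:340],None,fx=4.7,fy=4.57,interpolation=3)[:320,:399]
C=cv2.resize(a[170:232,195:335],None,fx=4,fy=4,interpolation=3)
o=np.zeros((570,800,3),np.uint8);o[:320,:400]=A;o[:B.shape[0],400:400+B.shape[1]]=B;o[321:321+248,:560]=C
cv2.imwrite('pics/crop1.png',o)
for n in('top','side'):
    z=np.load(f'pics/{n}1.png.npz'); P=pts(z['d'],z)
    print(n)
    ctr=ray(374,220,np.load('pics/top1.png.npz'),0.05); 
    m=(np.hypot(P[...,0]-ctr[0],P[...,1]-ctr[1])<.065)
    for lo,hi in((.012,.034),(.035,.075),(.095,.13)):
        q=P[m&(P[...,2]>lo)&(P[...,2]<hi)]
        if len(q)>4: print(lo,len(q),q.mean(0).round(4),np.median(q[:,2]).round(4),cv2.minAreaRect((q[:,:2]*1000).astype(np.float32)))
    # track
    c2=ray(266,202,np.load('pics/top1.png.npz'),0.04)
    m=(np.hypot(P[...,0]-c2[0],P[...,1]-c2[1])<.25)&(np.abs(P[...,0]-c2[0])<.09)
    q=P[m&(P[...,2]>.036)&(P[...,2]<.05)]; print('track',len(q),np.median(q[:,2]),cv2.minAreaRect((q[:,:2]*1000).astype(np.float32)))
    q=P[m&(P[...,2]>.055)&(P[...,2]<.1)]; 
    for lab,mm in(('tube',q[:,1]<-.05),('car',q[:,1]>0.0)):
        w=q[mm]; 
        if len(w): print(lab,len(w),w.mean(0),w[:,2].max(),cv2.minAreaRect((w[:,:2]*1000).astype(np.float32)))
E
```

```text
top
0.012 363 [ 0.4866 -0.3661  0.0253] 0.0258 ((488.0069580078125, -371.124267578125), (90.00493621826172, 60.414703369140625), 11.751526832580566)
0.035 86 [ 0.4862 -0.369   0.0547] 0.0561 ((487.39715576171875, -371.35711669921875), (59.38432693481445, 15.065949440002441), 11.252350807189941)
0.095 47 [ 0.4869 -0.3707  0.1072] 0.1081 ((487.1408996582031, -372.1412353515625), (22.92597770690918, 17.025392532348633), 13.934253692626953)
track 455 0.04415494063828329 ((551.0243530273438, -16.494857788085938), (96.69226837158203, 398.975341796875), 7.3093156814575195)
tube 400 [ 0.56041339 -0.09619783  0.07417131] 0.08669297802063958 ((561.0191650390625, -97.05269622802734), (80.76580810546875, 49.709468841552734), 7.347389221191406)
car 222 [0.5311317  0.13303325 0.07148679] 0.0944821928256927 ((530.8504638671875, 137.16024780273438), (83.57099151611328, 59.931156158447266), 7.312798023223877)
side
0.012 597 [ 0.4897 -0.3809  0.0238] 0.0243 ((491.5530700683594, -371.6860656738281), (90.3871078491211, 62.625240325927734), 12.599273681640625)
0.035 191 [ 0.4889 -0.3769  0.0529] 0.0545 ((490.40802001953125, -373.4517822265625), (58.573974609375, 14.947986602783203), 10.166454315185547)
0.095 79 [ 0.4905 -0.3747  0.1051] 0.1062 ((490.6203918457031, -372.89337158203125), (23.316068649291992, 15.824593544006348), 14.038055419921875)
track 564 0.04310381080774445 ((555.1244506835938, -15.960296630859375), (98.50846862792969, 403.5390625), 7.174688816070557)
tube 432 [ 0.56393485 -0.10658929  0.07156134] 0.08355562996320498 ((565.1024169921875, -99.54754638671875), (81.26667785644531, 49.09463119506836), 6.71000337600708)
car 290 [0.53583178 0.12599705 0.06838694] 0.09308909186057679 ((534.9103393554688, 134.91226196289062), (82.91981506347656, 63.493980407714844), 5.952967643737793)
```

View pics/crop1.png

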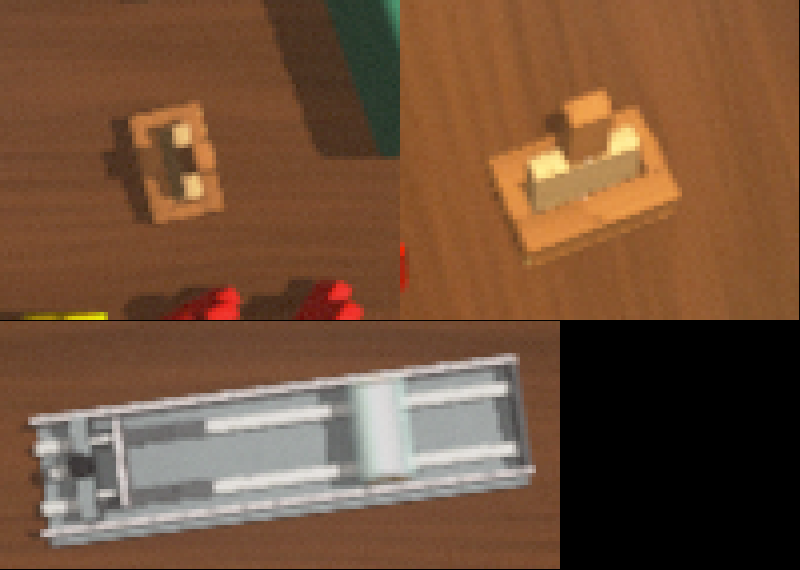

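The crop confirms it: a pale blade with an orange handle in the wooden stand, no red or yellow. The carriage's dark rails begin at top-view pixels ≈(247,196) and (248,211). Moving above the stand.

Call:
move_arm:
  increments:
    - [[-1,5.5,-2.8,0,0],[-1,5.5,-2.8,0,0],[-1,5.5,-2.8,0,0],[-1,5.5,-2.8,0,0],[-1,5.5,-2.8,0,0],[-1,5.5,-2.8,0,0],[-1,5.5,-2.8,0,0.5],[-1,0,0,0,0]]

```text
t: 1.1
tool_pos: [0.4927, -0.3677, 0.4044]
tool_rot: [[0.978, 0.207, 0.002], [0.207, -0.978, 0.003], [0.003, -0.003, -1.0]]
wrist_force: [-1.4, 0.6, -0.9]
opening: 0.0869
finger_force: 0.0
```

```bash
cat > w.py <<'E'
from h import *
def st():
    s=ctrl.state(); R=s['tool_rot']; print('t',round(s['t'],2),'pos',s['tool_pos'].round(4),'yaw_y',np.degrees(np.arctan2(R[1,1],R[0,1])).round(2),'F',s['wrist_force'].round(1),'open',round(s['opening'],4),'ff',round(s['finger_force'],1)); return s
def to(x,y,z):
    s=ctrl.state(); print('shift cm',(s['tool_rot'].T@(np.array([x,y,z])-s['tool_pos'])*100).round(2))
E
python3 - <<'E'
from w import *
st(); im,d,c=grab('wrist','w1.png'); print(c)
P=pts(d,c)
for lo,hi in((.012,.034),(.035,.075),(.095,.13)):
    m=(np.hypot(P[...,0]-.489,P[...,1]+.3725)<.07)&(P[...,2]>lo)&(P[...,2]<hi); q=P[m]
    if len(q)>4: print(lo,len(q),np.median(q[:,2]).round(4),cv2.minAreaRect((q[:,:2]*1000).astype(np.float32)))
t=np.load('pics/top1.png.npz')
u=np.array([-.127,.992])
for p in((246.7,196),(248,211.5)):
    r=ray(*p,t,.03); print('foot',r,'along from centre',(r[:2]-[.553,-.016])@u)
E
```

```text
t 1.1 pos [ 0.4927 -0.3677  0.4044] yaw_y -78.06 F [-1.4  0.6 -0.9] open 0.0869 ff 0.0
{'fx': 296.34868548828666, 'fy': 296.34868548828666, 'cx': 280.82102168712123, 'cy': 210.9479817992829, 'eye': array([ 0.56906973, -0.35139466,  0.38508795]), 'rotation': array([[ 0.20624014, -0.93997379, -0.27187182],
       [-0.97849593, -0.19904843, -0.05408736],
       [-0.00327496,  0.27718046, -0.9608123 ]])}
0.012 2532 0.0263 ((491.93218994140625, -369.9078369140625), (89.47666931152344, 60.093746185302734), 12.173735618591309)
0.035 291 0.0583 ((491.0613098144531, -370.4267578125), (59.820159912109375, 14.40590763092041), 9.156942367553711)
0.095 413 0.109 ((491.4896545410156, -370.779296875), (23.066932678222656, 15.79835319519043), 10.856661796569824)
foot [0.56957882 0.04227318 0.03      ] along from centre 0.05570148294532921
foot [0.51842484 0.03774733 0.03      ] along from centre 0.057708399845915956
```

Call:
move_arm:
  increments:
    - [[-1,-0.2,0.3,5,0],[-1,0,0,5,0],[-1,0,0,4,0],[-1,0,0,1.5,0],[-1,0,0,0,0],[1,0,0,0,0],[1,0,0,0,0],[1,0,0,0,0],[1,0,0,0,0],[1,0,0,0,0]]
  newtons: 40

```text
t: 2.4
tool_pos: [0.4868, -0.3767, 0.2499]
tool_rot: [[0.981, 0.196, 0.0], [0.196, -0.981, -0.0], [0.0, 0.0, -1.0]]
wrist_force: [0.8, 0.7, -0.2]
opening: 0.0451
finger_force: 0.0
```

Call:
move_arm:
  increments:
    - [[0,0.5,-0.5,0,0],[0,0,0,0,0],[0,0,0,0,0],[1,0,0,0,0],[1,0,0,0,0],[1,0,0,0,0],[1,0,0,0,0],[1,0,0,0,0],[1,0,0,0,0]]

```text
t: 3.52
tool_pos: [0.4907, -0.3709, 0.2497]
tool_rot: [[0.981, 0.196, 0.0], [0.196, -0.981, -0.0], [0.0, 0.0, -1.0]]
wrist_force: [-0.1, -0.8, -0.1]
opening: 0.0158
finger_force: 40.0
```

```bash
python3 - <<'E'
from w import *
s=st()
c0=np.array([.553,-.016]);u=np.array([-.127,.992])
w=np.load('pics/w1.png.npz');P=pts(w['d'],w)
# track in wrist pic
m=(P[...,2]>.04)&(P[...,2]<.05)&(P[...,1]>-.25)
q=P[m];print(len(q), cv2.minAreaRect((q[:,:2]*1000).astype(np.float32)) if len(q) else '')
E
```

```text
t 3.52 pos [ 0.4907 -0.3709  0.2497] yaw_y -78.71 F [-0.1 -0.8 -0.1] open 0.0158 ff 40.0
1873 ((569.1280517578125, -127.06724548339844), (96.50335693359375, 173.812744140625), 7.266298294067383)
```

Call:
move_arm:
  increments:
    - [[1,0,0,-1,0],[1,0,0,-2,0],[1,0,0,-3,0],[1,0,0,-3.2,0],[1,2.4,-3.7,0,0],[1,2.4,-3.7,0,0],[1,2.4,-3.7,0,0],[1,2.4,-3.8,0,0],[1,2.5,-3.8,0,0.8],[1,0,0,0,0]]

```text
t: 4.78
tool_pos: [0.5742, -0.1585, 0.3425]
tool_rot: [[0.991, 0.135, 0.002], [0.135, -0.991, 0.003], [0.002, -0.002, -1.0]]
wrist_force: [0.6, -0.4, -1.0]
opening: 0.0154
finger_force: 40.0
```

Call:
move_arm:
  increments:
    - [[1,0,0,0,0],[1,0,0,0,0]]

```text
t: 5.03
tool_pos: [0.5722, -0.1653, 0.3418]
tool_rot: [[0.992, 0.125, -0.0], [0.125, -0.992, -0.001], [-0.0, 0.001, -1.0]]
wrist_force: [-0.6, 0.2, -1.7]
opening: 0.016
finger_force: 40.0
```

```bash
python3 - <<'E'
from w import *
s=st(); to(.5733,-.1638,.2817)
im,d,c=grab('wrist','w2.png'); P=pts(d,c)
a,_,_=grab('side','s2.png')
u=np.array([-.1265,.992]);v=np.array([.992,.1265])
S=P[...,:2]@u;L=P[...,:2]@v
m=(P[...,2]>.042)&(P[...,2]<.05)&(S>-.29)&(S<.13)&(abs(L-.548)<.06);q=P[m][:,:2]
print('track',cv2.minAreaRect((q*1000).astype(np.float32)), 'S',S[m].min(),S[m].max(),'L',L[m].min(),L[m].max())
m=(abs(L-.548)<.035)&(P[...,2]>.06)&(P[...,2]<.09)&(S>-.22)&(S<-.10); print('tube S',np.percentile(S[m],[0,1,50,99,100]),'L',L[m].min(),L[m].max(),P[m][:,2].max())
# rail profile
for l in(.523,.573):
    m=(abs(L-l)<.004)
    for s0 in np.arange(-.07,.06,.006):
        k=m&(abs(S-s0)<.003)
        if k.sum(): print(round(s0,3),np.median(P[k][:,2]).round(4),end='; ')
    print()
o=np.vstack([im[:,:,::-1]])
cv2.imwrite('pics/c2.png',np.hstack([im[::1,:,::-1][:,:400],a[100:330,200:400,::-1].repeat(2,0).repeat(2,1)[:420]]))
E
```

```text
t 5.03 pos [ 0.5722 -0.1653  0.3418] yaw_y -82.84 F [-0.6  0.2 -1.7] open 0.016 ff 40.0
shift cm [ 0.13 -0.14  6.01]
track ((558.3638916015625, -47.355072021484375), (96.8648452758789, 332.7943115234375), 7.288326740264893) S -0.28402807485204995 0.04877578866242765 L 0.4994626259021395 0.5963643399265579
tube S [-0.19096909 -0.19045136 -0.17135347 -0.14454906 -0.14275423] L 0.5132359565794512 0.5829856352128888 0.08270626191912347
-0.07 0.0305; -0.064 0.0305; -0.058 0.0306; -0.052 0.0302; -0.046 0.0306; -0.04 0.0306; -0.034 0.0306; -0.028 0.0304; -0.022 0.0309; -0.016 0.0325; -0.01 0.0335; -0.004 0.035; 0.002 0.0355; 0.008 0.033; 0.014 0.0331; 0.02 0.0329; 0.026 0.0329; 0.032 0.033; 0.038 0.0389; 0.044 0.0368; 
-0.07 0.0307; -0.064 0.0305; -0.058 0.0305; -0.052 0.0305; -0.046 0.0303; -0.04 0.0303; -0.034 0.0305; -0.028 0.0305; -0.022 0.0312; -0.016 0.0325; -0.01 0.0336; -0.004 0.0348; 0.002 0.0353; 0.008 0.0332; 0.014 0.0334; 0.02 0.0331; 0.026 0.0331; 0.032 0.033; 0.038 0.0329; 0.044 0.0328;
```

View pics/c2.png

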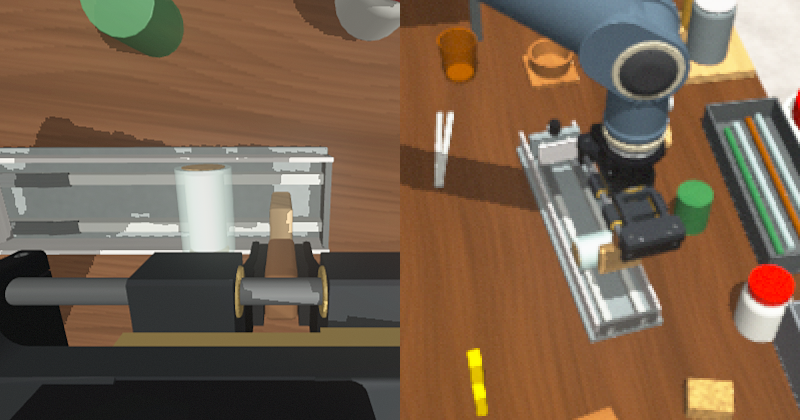

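The crop shows the tube at (205,210) with the paddle blade at (282,215) behind it, held upright. The ramp profile puts the foot at s=-0.025, the tube centre at s=-0.167 and the lateral axis at 0.548 (heights all as given). Lowering the blade behind the tube.

Call:
move_arm:
  increments:
    - [[1,0.1,0,2,0],[1,0,0,2,0],[1,0,0,1.5,0],[1,0,0,0.5,0],[1,0,0,0,0],[1,0,-0.5,0,0],[1,0,-0.8,0,0],[1,0,-0.8,0,0],[1,0,-0.3,0,0],[1,0,0,0,0]]

```text
t: 6.38
tool_pos: [0.5707, -0.1394, 0.2819]
tool_rot: [[0.992, 0.128, 0.0], [0.128, -0.992, -0.0], [0.0, 0.0, -1.0]]
wrist_force: [-0.4, 0.2, -1.3]
opening: 0.0161
finger_force: 40.0
```

```bash
cat >> w.py <<'E'
u=np.array([-.1265,.992]);v=np.array([.992,.1265])
def sl():
    s=st(); print('S',(s['tool_pos'][:2]@u).round(4),'L',(s['tool_pos'][:2]@v).round(4),'Fs',(s['wrist_force'][:2]@u).round(2))
E
python3 - <<'E'
from w import *
sl()
E
```

```text
t 6.38 pos [ 0.5707 -0.1394  0.2819] yaw_y -82.66 F [-0.4  0.2 -1.3] open 0.0161 ff 40.0
S -0.2104 L 0.5485 Fs 0.27
```

Call:
move_arm:
  increments:
    - [[1,0,-0.2,0,0],[1,0,-0.2,0,0],[1,0,-0.2,0,0],[1,0,-0.2,0,0],[1,0,-0.2,0,0],[1,0,-0.2,0,0],[1,0,-0.2,0,0],[1,0,-0.25,0,0],[1,0,-0.3,0,0],[1,0,-0.3,0,0]]

```text
t: 7.62
tool_pos: [0.5678, -0.1172, 0.2818]
tool_rot: [[0.992, 0.127, 0.0], [0.127, -0.992, -0.0], [0.0, 0.0, -1.0]]
wrist_force: [-0.0, -0.6, -1.5]
opening: 0.0155
finger_force: 40.0
```

Call:
move_arm:
  increments:
    - [[1,0,-0.35,0,0],[1,0,-0.35,0,0],[1,0,-0.35,0,0],[1,0,-0.35,0,0],[1,0,-0.35,0,0],[1,0,-0.35,0,0],[1,0,-0.35,0,0],[1,0,-0.35,0,0],[1,0,-0.35,0,0],[1,0,-0.35,0,0]]

```text
t: 8.88
tool_pos: [0.5634, -0.0825, 0.2818]
tool_rot: [[0.992, 0.127, 0.0], [0.127, -0.992, -0.0], [0.0, 0.0, -1.0]]
wrist_force: [-1.0, 0.5, -1.8]
opening: 0.016
finger_force: 40.0
```

```bash
cat >> w.py <<'E'
def tube():
    im,d,c=grab('side'); P=pts(d,c); S=P[...,:2]@u;L=P[...,:2]@v
    m=(abs(L-.548)<.04)&(P[...,2]>.06)&(P[...,2]<.088)&(S<.035)&(S>-.2); h=im.astype(int); m&=(h[...,0]<h[...,2]+15)&(h.min(-1)>110)
    print('tube n',m.sum(),np.percentile(S[m],[2,50,98]).round(4) if m.sum() else '', 'zmax',P[m][:,2].max().round(4) if m.sum() else '')
E
python3 - <<'E'
from w import *
sl();tube()
E
```

```text
t 8.88 pos [ 0.5634 -0.0825  0.2818] yaw_y -82.7 F [-1.   0.5 -1.8] open 0.016 ff 40.0
S -0.1531 L 0.5484 Fs 0.65
tube n 121 [-0.144  -0.1271 -0.0189] zmax 0.0826
```

Call:
move_arm:
  increments:
    - [[1,0,-0.35,0,0],[1,0,-0.35,0,0],[1,0,-0.35,0,0],[1,0,-0.35,0,0],[1,0,-0.35,0,0],[1,0,-0.35,0,0],[1,0,-0.35,0,0],[1,0,-0.35,0,0],[1,0,-0.35,0,0],[1,0,-0.35,0,0]]

```text
t: 10.18
tool_pos: [0.5589, -0.0478, 0.2817]
tool_rot: [[0.992, 0.127, 0.0], [0.127, -0.992, -0.0], [0.0, 0.0, -1.0]]
wrist_force: [-1.0, 0.1, -1.1]
opening: 0.0155
finger_force: 40.0
```

Call:
move_arm:
  increments:
    - [[1,0,-0.35,0,0],[1,0,-0.35,0,0],[1,0,-0.35,0,0],[1,0,-0.35,0,0],[1,0,-0.35,0,0],[1,0,-0.35,0,0],[1,0,-0.3,0,0],[1,0,-0.3,0,0],[1,0,-0.25,0,0],[1,0,-0.2,0,0]]

```text
t: 11.42
tool_pos: [0.5549, -0.0166, 0.2818]
tool_rot: [[0.992, 0.127, 0.0], [0.127, -0.992, -0.0], [0.0, 0.0, -1.0]]
wrist_force: [0.5, 0.3, -1.4]
opening: 0.0154
finger_force: 40.0
```

Call:
move_arm:
  increments:
    - [[1,0,-0.2,0,0],[1,0,-0.2,0,0],[1,0,-0.2,0,0],[1,0,-0.2,0,0],[1,0,-0.2,0,0],[1,0,-0.2,0,0],[1,0,-0.2,0,0],[1,0,-0.2,0,0],[1,0,-0.2,0,0],[1,0,-0.2,0,0]]

```text
t: 12.68
tool_pos: [0.5524, 0.0032, 0.2818]
tool_rot: [[0.992, 0.127, 0.0], [0.127, -0.992, -0.0], [0.0, 0.0, -1.0]]
wrist_force: [-0.4, 0.7, -1.6]
opening: 0.0161
finger_force: 40.0
```

```bash
python3 - <<'E'
from w import *
sl();tube()
E
```

```text
t 12.68 pos [0.5524 0.0032 0.2818] yaw_y -82.7 F [-0.4  0.7 -1.6] open 0.0161 ff 40.0
S -0.0667 L 0.5484 Fs 0.7
tube n 105 [-0.0609 -0.041  -0.0202] zmax 0.0818
```

Call:
move_arm:
  increments:
    - [[1,0,-0.2,0,0],[1,0,-0.2,0,0],[1,0,-0.2,0,0],[1,0,-0.2,0,0],[1,0,-0.2,0,0],[1,0,-0.2,0,0],[1,0,-0.2,0,0],[1,0,-0.2,0,0]]

```text
t: 13.72
tool_pos: [0.5504, 0.019, 0.2818]
tool_rot: [[0.992, 0.127, 0.0], [0.127, -0.992, -0.0], [0.0, 0.0, -1.0]]
wrist_force: [1.0, -1.4, -1.8]
opening: 0.0159
finger_force: 40.0
```

Call:
move_arm:
  increments:
    - [[1,0,-0.15,0,0],[1,0,-0.15,0,0],[1,0,-0.15,0,0],[1,0,-0.15,0,0],[1,0,-0.15,0,0],[1,0,-0.15,0,0],[1,0,-0.15,0,0],[1,0,-0.15,0,0],[1,0,-0.15,0,0],[1,0,-0.1,0,0]]

```text
t: 14.98
tool_pos: [0.5485, 0.0336, 0.2817]
tool_rot: [[0.992, 0.127, -0.0], [0.127, -0.992, 0.0], [0.0, -0.0, -1.0]]
wrist_force: [0.3, -0.9, -0.8]
opening: 0.0158
finger_force: 40.0
```

```bash
python3 - <<'E'
from w import *
sl();tube()
E
```

```text
t 14.97 pos [0.5485 0.0336 0.2817] yaw_y -82.69 F [ 0.3 -0.9 -0.8] open 0.0158 ff 40.0
S -0.0361 L 0.5483 Fs -0.97
tube n 108 [-0.0286 -0.0112  0.0112] zmax 0.0875
```

Call:
move_arm:
  increments:
    - [[1,0,-0.1,0,0],[1,0,-0.1,0,0],[1,0,-0.1,0,0],[1,0,-0.1,0,0],[1,0,-0.1,0,0],[1,0,-0.1,0,0],[1,0,-0.1,0,0],[1,0,-0.1,0,0],[1,0,-0.1,0,0],[1,0,-0.1,0,0]]

```text
t: 16.27
tool_pos: [0.5472, 0.0433, 0.2818]
tool_rot: [[0.992, 0.127, 0.0], [0.127, -0.992, -0.0], [0.0, 0.0, -1.0]]
wrist_force: [1.2, -0.5, -1.6]
opening: 0.0156
finger_force: 40.0
```

Call:
move_arm:
  increments:
    - [[1,0,-0.1,0,0],[1,0,-0.1,0,0],[1,0,-0.1,0,0],[1,0,-0.1,0,0],[1,0,-0.1,0,0],[1,0,-0.1,0,0],[1,0,-0.1,0,0],[1,0,-0.1,0,0],[1,0,0,0,0]]

```text
t: 17.4
tool_pos: [0.5462, 0.0512, 0.2817]
tool_rot: [[0.992, 0.127, 0.0], [0.127, -0.992, -0.0], [0.0, 0.0, -1.0]]
wrist_force: [0.0, 0.2, -1.8]
opening: 0.0159
finger_force: 40.0
```

```bash
python3 - <<'E'
from w import *
sl();tube()
E
```

```text
t 17.4 pos [0.5462 0.0512 0.2817] yaw_y -82.69 F [ 0.   0.2 -1.8] open 0.0159 ff 40.0
S -0.0183 L 0.5483 Fs 0.2
tube n 98 [-0.011   0.0083  0.0272] zmax 0.085
```

Call:
move_arm:
  increments:
    - [[1,0,-0.1,0,0],[1,0,-0.1,0,0],[1,0,-0.1,0,0],[1,0,0,0,0]]

```text
t: 17.95
tool_pos: [0.5459, 0.0535, 0.2818]
tool_rot: [[0.992, 0.127, 0.0], [0.127, -0.992, -0.001], [-0.0, 0.001, -1.0]]
wrist_force: [0.7, -2.5, -0.0]
opening: 0.0156
finger_force: 40.0
```

Call:
move_arm:
  increments:
    - [[1,0,-0.1,0,0],[1,0,0,0,0]]

```text
t: 18.2
tool_pos: [0.5457, 0.0548, 0.2818]
tool_rot: [[0.992, 0.127, 0.0], [0.127, -0.992, -0.001], [-0.0, 0.001, -1.0]]
wrist_force: [-0.5, -2.9, -1.1]
opening: 0.016
finger_force: 40.0
```

Call:
move_arm:
  increments:
    - [[1,0,-0.1,0,0],[1,0,0,0,0]]

```text
t: 18.45
tool_pos: [0.5456, 0.0559, 0.2818]
tool_rot: [[0.992, 0.127, 0.0], [0.127, -0.992, -0.0], [-0.0, 0.0, -1.0]]
wrist_force: [0.0, -3.5, -0.6]
opening: 0.0158
finger_force: 40.0
```

Call:
move_arm:
  increments:
    - [[1,0,-0.1,0,0],[1,0,-0.1,0,0],[1,0,0,0,0]]

```text
t: 18.82
tool_pos: [0.5453, 0.058, 0.2817]
tool_rot: [[0.992, 0.127, 0.0], [0.127, -0.992, -0.0], [-0.0, 0.0, -1.0]]
wrist_force: [0.4, -5.5, 0.3]
opening: 0.0158
finger_force: 40.0
```

```bash
python3 - <<'E'
from w import *
sl();tube()
im,d,c=grab('side','s3.png')
for f in('s2.png','s3.png'):
    w=np.load(f'pics/{f}.npz'); P=pts(w['d'],w); S=P[...,:2]@u;L=P[...,:2]@v
    m=(abs(L-.548)<.04)&(P[...,2]>.066)&(P[...,2]<.08)&(S>.038)&(S<.09)
    print(f,m.sum(),np.percentile(S[m],[0,5,20,50,80,95,100]).round(4) if m.sum() else '')
a=cv2.imread('pics/s2.png')[140:260,240:340];b=cv2.imread('pics/s3.png')[140:260,240:340]
cv2.imwrite('pics/c3.png',cv2.resize(np.hstack([a,b]),None,fx=4,fy=4))
E
```

```text
t 18.82 pos [0.5453 0.058  0.2817] yaw_y -82.7 F [ 0.4 -5.5  0.3] open 0.0158 ff 40.0
S -0.0115 L 0.5483 Fs -5.48
tube n 95 [-0.0046  0.0109  0.0325] zmax 0.0831
s2.png 114 [0.0381 0.0384 0.0407 0.0638 0.0711 0.0758 0.0794]
s3.png 68 [0.0411 0.0428 0.0441 0.0635 0.071  0.0766 0.0792]
```

View pics/c3.png

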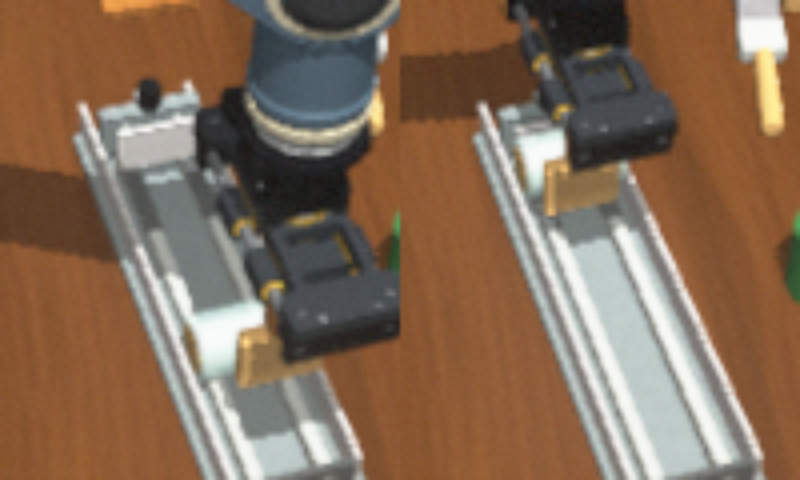

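The right half shows the tube at (540,160) pressed on the plate, which has moved about 4 mm from before. I'll push one more millimetre, then ease off.

Call:
move_arm:
  increments:
    - [[1,0,-0.1,0,0],[1,0,0,0,0],[1,0,0,0,0]]

```text
t: 19.3
tool_pos: [0.5452, 0.0589, 0.2817]
tool_rot: [[0.992, 0.127, 0.0], [0.127, -0.992, -0.0], [0.0, 0.0, -1.0]]
wrist_force: [1.0, -4.8, -0.1]
opening: 0.0162
finger_force: 40.0
```

Call:
move_arm:
  increments:
    - [[1,0,0.1,0,0],[1,0,0.1,0,0],[1,0,0.1,0,0],[1,0,0.1,0,0],[1,0,0.1,0,0],[1,0,0.1,0,0],[1,0,0.1,0,0],[1,0,0.1,0,0],[1,0,0.1,0,0],[1,0,0.1,0,0]]

```text
t: 20.55
tool_pos: [0.5465, 0.0492, 0.2818]
tool_rot: [[0.992, 0.127, 0.0], [0.127, -0.992, 0.0], [0.0, -0.0, -1.0]]
wrist_force: [0.4, 0.3, -1.6]
opening: 0.016
finger_force: 40.0
```

Call:
move_arm:
  increments:
    - [[1,0,0.3,0,0],[1,0,0.5,0,0],[1,0,1,0,0],[1,0,2,0,0],[1,0,2,0,0],[1,0,0,0,0],[1,0,0,0,0]]

```text
t: 21.42
tool_pos: [0.5538, -0.0079, 0.2818]
tool_rot: [[0.992, 0.127, 0.0], [0.127, -0.992, 0.001], [0.0, -0.001, -1.0]]
wrist_force: [0.2, -0.2, -2.4]
opening: 0.0158
finger_force: 40.0
```

```bash
python3 - <<'E'
from w import *
sl();im,d,c=grab('wrist','w4.png')
P=pts(d,c); S=P[...,:2]@u;L=P[...,:2]@v
m=(abs(L-.548)<.037)&(P[...,2]>.06)&(P[...,2]<.09)&(S>-.03)&(S<.06);
if m.sum(): print('tube/plate',P[m][:,2].max(),'S of top',np.median(S[m&(P[...,2]>P[m][:,2].max()-.002)]))
for s0 in np.arange(-.03,.06,.005):
    k=m&(abs(S-s0)<.0025)
    if k.sum(): print(round(s0,3),np.median(P[k][:,2]).round(4),end='; ')
tube()
# remaining move above stand
to(.4907,-.3709,.3417)
E
```

```text
t 21.43 pos [ 0.5538 -0.0079  0.2818] yaw_y -82.68 F [ 0.2 -0.2 -2.4] open 0.0158 ff 40.0
S -0.0779 L 0.5483 Fs -0.22
tube/plate 0.08443729473417874 S of top 0.015147091864274874
-0.01 0.0644; -0.005 0.0721; 0.0 0.0775; 0.005 0.0806; 0.01 0.0823; 0.015 0.0828; 0.02 0.0825; 0.025 0.081; 0.03 0.0784; 0.035 0.0744; 0.04 0.0724; 0.045 0.0765; 0.055 0.0607; tube n 153 [-0.0131  0.0009  0.0284] zmax 0.0849
shift cm [-10.92  35.24  -6.01]
```

The tube rests in the dip (top at z=0.083, s=0.015). Returning the paddle.

Call:
move_arm:
  increments:
    - [[1,0,0,-2,0],[1,0,0,-4,0],[1,0,0,0,0],[1,-1.5,5,0,0],[1,-1.5,5,0,0],[1,-1.5,5,0,0],[1,-1.6,5,0,0],[1,-1.6,5,0,0],[1,-1.6,5.1,0,0],[1,-1.6,5.1,0,-0.8]]

```text
t: 22.78
tool_pos: [0.4901, -0.3721, 0.3405]
tool_rot: [[0.98, 0.199, -0.001], [0.199, -0.98, 0.001], [-0.001, -0.001, -1.0]]
wrist_force: [0.4, 0.0, -0.8]
opening: 0.0157
finger_force: 40.0
```

Call:
move_arm:
  increments:
    - [[1,0,0,0,0],[1,0,0,0,0],[1,0,0,0,0]]

```text
t: 23.15
tool_pos: [0.4913, -0.3693, 0.3413]
tool_rot: [[0.98, 0.199, -0.0], [0.199, -0.98, 0.001], [-0.0, -0.001, -1.0]]
wrist_force: [1.1, -0.6, -1.4]
opening: 0.0153
finger_force: 40.0
```

```bash
python3 - <<'E'
from w import *
s=st(); to(.4907,-.3709,.2497)
im,d,c=grab('wrist','w5.png'); P=pts(d,c)
m=(np.hypot(P[...,0]-.489,P[...,1]+.3725)<.07)&(P[...,2]>.018)&(P[...,2]<.034);q=P[m]
print('stand',len(q),cv2.minAreaRect((q[:,:2]*1000).astype(np.float32)))
im,d,c=grab('side'); P=pts(d,c)
m=(np.hypot(P[...,0]-.491,P[...,1]+.371)<.045)&(P[...,2]>.08)&(P[...,2]<.155)
b=cv2.resize(im[230:350,230:370,::-1],None,fx=5,fy=5); cv2.imwrite('pics/c5.png',b[:600])
E
```

```text
t 23.15 pos [ 0.4913 -0.3693  0.3413] yaw_y -78.52 F [ 1.1 -0.6 -1.4] open 0.0153 ff 40.0
shift cm [-0.09  0.16  9.16]
stand 3290 ((492.3196716308594, -369.867919921875), (88.89939880371094, 60.205928802490234), 12.510424613952637)
```

View pics/c5.png

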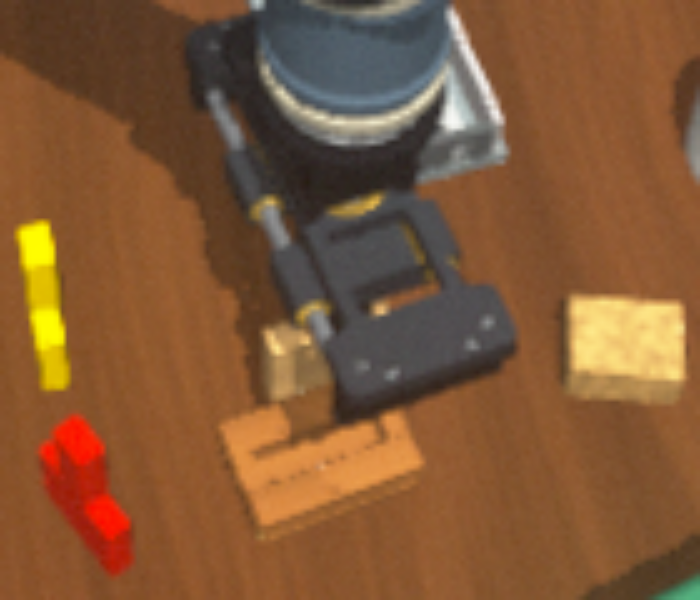

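The picture shows the paddle upright over the empty slot (about (320,455)), clear of the look-alikes. Lowering.

Call:
move_arm:
  increments:
    - [[1,-0.1,0.2,2,0],[1,0,0,2,0],[1,0,0,2,0],[1,0,0,0.5,0],[1,0,0,0,0],[1,0,0,0,0],[1,0,0,0,0]]

```text
t: 24.12
tool_pos: [0.4901, -0.3736, 0.2776]
tool_rot: [[0.981, 0.196, 0.001], [0.196, -0.981, -0.001], [0.001, 0.001, -1.0]]
wrist_force: [-0.4, 0.9, -1.1]
opening: 0.0156
finger_force: 40.0
```

Call:
move_arm:
  increments:
    - [[1,0.1,-0.2,0,0],[1,0,0,0,0],[1,0,0,0,0],[1,0,0,0,0]]

```text
t: 24.62
tool_pos: [0.4904, -0.3714, 0.2767]
tool_rot: [[0.981, 0.196, 0.0], [0.196, -0.981, -0.0], [0.0, 0.0, -1.0]]
wrist_force: [-0.1, 0.2, -1.2]
opening: 0.0156
finger_force: 40.0
```

Within 0.6 mm of the pick-up pose. Inserting 2.7 cm slowly.

Call:
move_arm:
  increments:
    - [[1,0,0,0.5,0],[1,0,0,0.5,0],[1,0,0,0.5,0],[1,0,0,0.4,0],[1,0,0,0.3,0],[1,0,0,0.2,0],[1,0,0,0.2,0],[1,0,0,0,0],[1,0,0,0,0]]

```text
t: 25.75
tool_pos: [0.4905, -0.3714, 0.2509]
tool_rot: [[0.981, 0.196, 0.0], [0.196, -0.981, -0.0], [0.0, 0.0, -1.0]]
wrist_force: [-0.2, 0.4, -0.7]
opening: 0.0158
finger_force: 40.0
```

Call:
move_arm:
  increments:
    - [[1,0,0,0.1,0],[1,0,0,0,0],[1,0,0,0,0]]

```text
t: 26.12
tool_pos: [0.4904, -0.3714, 0.2498]
tool_rot: [[0.981, 0.196, 0.0], [0.196, -0.981, -0.0], [0.0, 0.0, -1.0]]
wrist_force: [-0.1, -0.3, -1.0]
opening: 0.0158
finger_force: 40.0
```

Call:
move_arm:
  increments:
    - [[-0.6,0,0,0,0],[-0.6,0,0,0,0],[-0.6,0,0,0,0],[-0.6,0,0,0,0],[-0.6,0,0,0,0],[-0.6,0,0,0,0],[-0.6,0,0,0,0]]

```text
t: 27.0
tool_pos: [0.4904, -0.3714, 0.2498]
tool_rot: [[0.981, 0.196, 0.0], [0.196, -0.981, -0.0], [0.0, 0.0, -1.0]]
wrist_force: [-0.6, 0.3, 0.6]
opening: 0.0684
finger_force: 0.0
```

Call:
move_arm:
  increments:
    - [[-0.6,0,0,-1,0],[-0.6,0,0,-3,0],[-0.6,0,0,-5,0],[-0.6,0,0,-5,0],[-0.6,0,0,-3,0],[-0.6,0,0,0,0],[-0.6,0,0,0,0],[-0.6,0,0,0,0]]

```text
t: 28.0
tool_pos: [0.4901, -0.3712, 0.4181]
tool_rot: [[0.981, 0.196, -0.002], [0.196, -0.981, 0.002], [-0.002, -0.002, -1.0]]
wrist_force: [-0.9, -0.1, -0.6]
opening: 0.0696
finger_force: 0.0
```

```bash
python3 - <<'E'
from w import *
sl();tube()
im,d,c=grab('wrist','w6.png'); P=pts(d,c)
for lo,hi in((.012,.034),(.035,.075),(.095,.13)):
    m=(np.hypot(P[...,0]-.489,P[...,1]+.3725)<.07)&(P[...,2]>lo)&(P[...,2]<hi); q=P[m]
    if len(q)>4: print(lo,len(q),np.median(q[:,2]).round(4),cv2.minAreaRect((q[:,:2]*1000).astype(np.float32)))
im,d,c=grab('side','s6.png')
E
```

```text
t 28.0 pos [ 0.4901 -0.3712  0.4181] yaw_y -78.7 F [-0.9 -0.1 -0.6] open 0.0696 ff 0.0
S -0.4302 L 0.4392 Fs -0.03
tube n 0  zmax 
0.012 2418 0.0263 ((491.63983154296875, -369.7887268066406), (90.22526550292969, 59.83870315551758), 12.370681762695312)
0.035 275 0.0583 ((491.274658203125, -371.02020263671875), (58.90756607055664, 14.820651054382324), 12.44779109954834)
0.095 385 0.1089 ((491.1551513671875, -370.82293701171875), (23.169404983520508, 15.414188385009766), 11.453983306884766)
```

View pics/s6.png

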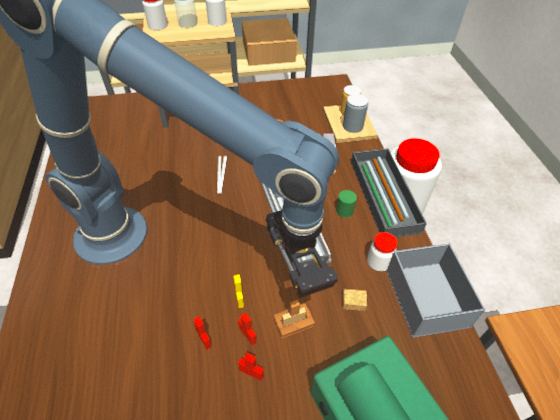

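The paddle stands upright in its slot (295,317) and the bystanders are in place. The arm hides the tube, so I'll check it from the top camera before handing in.

```bash
python3 - <<'E'
from w import *
im,d,c=grab('top','t6.png'); P=pts(d,c); S=P[...,:2]@u;L=P[...,:2]@v
m=(abs(L-.547)<.035)&(P[...,2]>.045)&(P[...,2]<.11)&(S>-.2)&(S<.09)
for s0 in np.arange(-.2,.09,.008):
    k=m&(abs(S-s0)<.004)
    if k.sum()>3: print(round(s0,3),k.sum(),np.median(P[k][:,2]).round(4),end='; ')
E
```

```text
-0.008 54 0.0674; 0.0 60 0.0773; 0.008 53 0.0808; 0.016 57 0.0817; 0.024 48 0.0803; 0.032 52 0.0748; 0.04 58 0.0723; 0.048 10 0.0595; 0.056 8 0.0585; 0.064 49 0.0663; 0.072 56 0.0708; 0.08 23 0.0698; 0.088 6 0.0611;
```

The tube rests in the dip at s≈0.015. Handing in.

```bash
python3 -c "
from station import ctrl
print(ctrl.finish_job())"
```

```text
the job is handed in; nothing more can be done
None
```

The job is handed in at about 28 s: the tube was pushed until the stop plate gave about 5 mm (highest push read 5.5 N) and now rests in the dip, the paddle stands upright in its slot, and I touched nothing else; no verdict came back.

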